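Cap the culture jar without crossing its threads

TASK

Screw the loose cap onto the wide-mouth culture jar that stands in the cushioned holder, clockwise until it is fully home and level, then let go of it. Start it gently, without leaning on the jar or twisting the jar round in its cushion: if the cap binds while it still sits high, its threads are crossed, so do not force it but turn it back anticlockwise until it drops into the thread, and then screw it down. Leave the two culture dishes and the beaker where they are.

Things in the scene. Friction and masses are not known exactly. Their poses are not given: they have to be found in the camera images.
- cap_center (a point): Centre (on the axis, half-way up) of the loose grey plastic screw cap, 52 mm tall, 55 to 90 g, standing on the bench skirt down, z up. Its top part is a solid finger grip with two parallel flats, 44 mm long along x and 26 mm thick along y (pinch it across y), from 2 mm below this point to 26 mm above it.
- cap_skirt (a point): Centre of the cap's lower edge, 26 mm below its centre. The round ribbed skirt is 63 mm in diameter and 24 mm tall, open below, its ceiling 20 mm above this edge. Inside are four lugs 90 degrees apart, reaching in to radius 23.8 mm, their undersides 1 mm above the edge.
- mouth (a point): Centre of the jar's open mouth at rim height, 76.5 mm above the bench, z up (x, y follow the fixed holder). White neck of radius 23 mm, its top 3.5 mm tapered to 20.5 mm; outer thread of radius 26.3 mm. Height of the cap's centre above this point: home 6 mm; lugs just dropped into a slot 9 to 10 mm; crossed (lugs lying on top of the thread) 12 to 17 mm; on the blunt thread ends 19 mm.
- thread (a point): Point on the neck's axis at its foot, 21.5 mm below the mouth. Clockwise from above tightens. Four equal starts 90 degrees apart, each an entry slot 18 degrees of cap turn wide; where they lie is unknown and differs every time. From a slot the cap turns clockwise 50 to 75 degrees, sinking 3.6 mm per rad, then stops firmly, home. A held cap does not fall into a slot by itself: let it down.
- holder_foot (a point): Centre of the fixed holder's underside: square foot 110 mm wide, round cup of radius 47 mm up to 38 mm, glass jar of radius 37 mm up to 55 mm. A crossed cap turned clockwise also sinks 3.6 mm per rad, then binds at a blunt thread end within 55 degrees. Turned back it climbs, within 55 degrees is over a slot (7 mm drop), and 18 degrees later binds. From on a blunt end, either way leads off in 18 degrees.
- cushion (a joint): How far the jar is pushed down into its rubber cushion (m), 0 unloaded, positive down; springy, 3 N per mm. More than 7 mm (21 N) is leaning on it too hard.
- jar (a joint): How far the jar is twisted round in its cushion from rest (rad, positive anticlockwise from above); springy, 4 N m per rad. Turning the cap freely under a light press of 3 N takes about 0.1 N m. More than 0.15 rad (0.6 N m) either way is forcing the thread. It springs back.
- dish_a_center (a point): Centre of a closed clear culture dish, 93 mm diameter, 20 mm tall, lying flat beyond the work; a bystander.
- dish_b_center (a point): Centre of a second, identical closed culture dish; a bystander.
- beaker_center (a point): Centre (half-way up) of an empty glass beaker, 60 mm diameter, 70 mm tall; a bystander.
Things that resemble listed ones, but are neither listed nor needed, are in the scene too. What is shaped like the part that bears cap_center but red is not meant. There is more than one size of the part that bears mouth; the job needs the smaller.

How it is judged (in metres and radians):
At the end, for the whole second after the job is handed in: The cap is fully home on the jar: its centre within 3 mm of the mouth's axis and 3 to 7.2 mm above the rim point (6 mm is seated), upright within 0.06 rad, released, and the jar at rest, twisted less than 0.06 rad in its cushion (horizontal distance between cap_center and mouth below 0.003 m and z of cap_center in the frame of mouth between 0.003 and 0.0072 m and angle between cap_center's own z axis and vertical below 0.06 rad and value of joint jar between -0.06 and 0.06 rad and velocity of joint jar between -0.1 and 0.1 rad/s); the robot touches nothing.
It fails at once if the jar is twisted more than 0.15 rad in its cushion (0.6 N m): the thread is forced (value of joint jar above 0.15 rad or value of joint jar below -0.15 rad).
It fails at once if the jar is pressed more than 7 mm (21 N) into its cushion (value of joint cushion above 0.007 m).
It fails at once if a culture dish or the beaker is moved more than 30 mm (distance of any of dish_a_center, dish_b_center, beaker_center from where it was at the start of the episode above 0.03 m).
It also fails if it takes over 72 s, if anything falls off the work surface, if the arm or the gripper's body presses on something with over 40 N, if the wrist force passes 120 N, or if a joint passes its speed limit or range.

ROBOT

A 6-joint arm with a two-finger parallel gripper is mounted at the origin on the work surface. World frame = base frame: x ahead of the robot, y to its left, z up, the work surface at z = 0. Lengths are in m, angles in degrees, forces in N, time in s.
With the tool pointing down it reaches from about 0.35 to 0.875 m from the base axis. Payload 4.2 kg.
Tool frame: the origin (TCP) lies at the very end of the fingers, on their centre line; the grasp point (between the pads) lies 19 mm behind it; z points along the fingers, x is the direction in which the jaws open and shut, and the axes are right-handed (so a half turn about z gives the same grasp; the last joint's range is limited). The gripper opens to 87 mm and grips with 3 to 60 N. Pads are 19 mm wide; open, the fingers measure 117 mm over their backs; the gripper's body (75 mm by 190 mm) begins 51 mm behind the grasp point.
Start: joints at [91.765, 22.042, 0.453, 0, -68.411, -14.817], TCP at [0.141, 0.609, 0.223] pointing down, gripper open.
Joint ranges: [-179.83, 179.83], [-69.29, 118.12], [-61.27, 80.66], [-181.25, 117.63], [-171.15, -9.14], [-177.46, 177.46]. Speed limits (degrees/s): [159.86, 159.86, 180, 180, 180, 180].

INTERFACE

Orientations are given as a 3x3 rotation matrix whose columns are the frame's x, y, z axes.
In Python, from station import sense, capture, finish_job gives the robot as it stands.
- The arm moves only by the shell command python3 -m crank 'ROWS' [OPENING]. ROWS is JSON, a list of rows, each a list of 4 numbers: the shift along the tool's x, y, z in m, then the turn about the tool's z in rad. A call has 1 to 5 rows; each row shifts and turns the commanded pose from where the row before left it, along the tool's axes as they then stand; what a row does not reach is not made up. A row lasts 1/12 s, in which the tool goes at most 41.7 mm and 7.16 degrees, less where a joint would pass 70% of its speed; a pose out of reach is approached as far as the arm can. A call with a gripper value outside its range is refused whole. OPENING is the finger opening in m, from 0 to 0.087, set as the call begins (- or left out, the last holds). The fingers move at their own pace and stop on an object; the grip force is fixed at half the most. Time passes only in rows, so rows that do not move let the fingers close. It gives the time, the measured TCP pose, the force and the opening at its end, in the units of the state.
- sense(): the state, without advancing time (a new reading comes with each control period).
- capture(name): name is "side" or "top"; returns a dict with "pixels" (480x640x3 uint8, red, green, blue), "depth" (480x640 float32, m along the optical axis (not along the pixel's ray), 0 where there is no reading), "fx", "fy", "cx", "cy" (pixels), "k1" (the pictures are not rectified: a ray, as slopes to the right and down, at radius r is drawn at 1 + k1 r^2 times it, then the intrinsics apply), "world_from_camera" (4x4, takes a point from camera to world coordinates). Camera axes: x right, y down, z forward; pixel columns grow to the right and rows downward; lengths in m; the calibration is good to about 2 mm. A picture is of the moment at which its call begins.
- finish_job(): hands the job in, once; it reports no verdict.
The state is a dict: "time_s": time; "joints": joint angles; "joint_velocities": joint speeds; "effort": joint torques, N m; "tcp_pos": TCP position; "ee_rot": TCP orientation; "wrist_force": force on the tool from outside, world axes, zero at the start; "moment": the same for the moment, N m; "gripper_width": opening from 0.0 (shut) to 1.0 (fully open).
Only numpy, scipy, OpenCV 4.12 (cv2) and the standard library are available. Lean on these libraries where they do the work, as an engineer would, in place of code of your own. Each camera call takes 0.05 s, during which the arm holds its last target.

## Working session

There is one attempt and no reset: what is moved stays moved. The work goes in short steps, Python scripts to look and compute and a shell command to move; the robot and the scene stay as the last step left them, time stands still between calls to the robot, and variables do not carry over. Pictures are saved under pics/ and viewed, and the job is handed in when it is done.

```bash
ls; mkdir -p pics
python3 - <<'E'
from station import sense,capture
import cv2,numpy as np
s=sense(); print(s)
for n in("side","top"):
    c=capture(n); cv2.imwrite(f"pics/{n}0.png",c["pixels"][...,::-1]); np.savez(f"{n}0.npz",**c)
    print({k:c[k] for k in("fx","fy","cx","cy","k1","world_from_camera")})
E
```

```text
pics
{'time_s': 0.0, 'joints': array([ 9.17653314e+01,  2.20914841e+01,  3.78456694e-01, -2.82669536e-02,
       -6.84114836e+01, -1.48165454e+01]), 'joint_velocities': array([ 0.15096157, -0.000303  ,  0.06801209, -0.01010199,  0.03060978,
       -0.09675134]), 'effort': array([ 9.37012082e-04, -3.90659058e+01,  1.87403780e+01,  4.21977371e+00,
        1.09325635e-02, -1.93255910e-04]), 'tcp_pos': array([0.14098825, 0.60826078, 0.22144483]), 'ee_rot': array([[-2.25998789e-01, -9.74127504e-01, -3.91581262e-04],
       [-9.74125057e-01,  2.25999100e-01, -2.18618341e-03],
       [ 2.21811840e-03, -1.12625685e-04, -9.99997534e-01]]), 'wrist_force': array([-0.03195816,  0.27155554, -0.02806861]), 'moment': array([ 0.02785381, -0.01375922,  0.01490199]), 'gripper_width': 1.0006781484466594}
{'fx': 525.3661095613353, 'fy': 525.3661095613353, 'cx': 317.6584917968196, 'cy': 231.5388331968182, 'k1': -0.15351174241905016, 'world_from_camera': array([[-9.32024564e-01, -1.78920486e-01,  3.15147064e-01,
         2.74119001e-01],
       [-3.62394418e-01,  4.58461794e-01, -8.11469697e-01,
         8.37008750e-01],
       [ 7.05664756e-04, -8.70517227e-01, -4.92137439e-01,
         5.90307589e-01],
       [ 0.00000000e+00,  0.00000000e+00,  0.00000000e+00,
         1.00000000e+00]])}
{'fx': 477.61351738437025, 'fy': 477.61351738437025, 'cx': 323.02955287059257, 'cy': 244.56726849546945, 'k1': -0.07839085481432218, 'world_from_camera': array([[-0.01230469, -0.9876003 ,  0.15650636,  0.42432326],
       [-0.9998927 ,  0.01339682,  0.00592519, -0.02371781],
       [-0.00794841, -0.15641666, -0.98765918,  1.18692856],
       [ 0.        ,  0.        ,  0.        ,  1.        ]])}
```

View pics/side0.png

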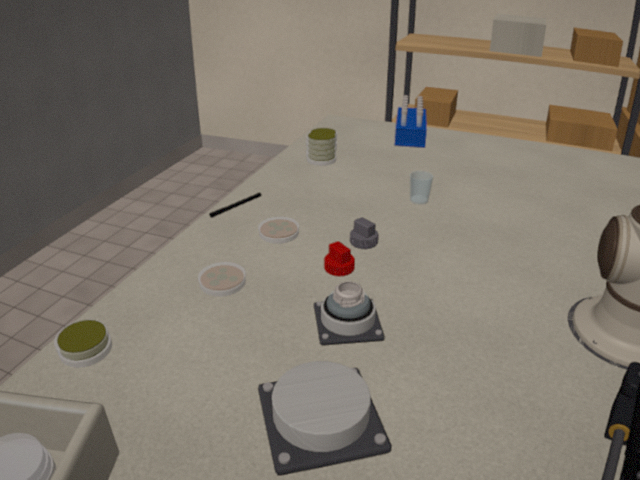

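View pics/top0.png

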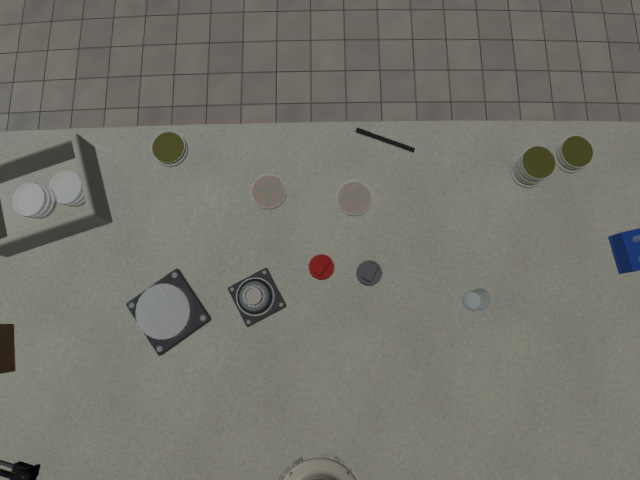

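```bash
cat > h.py <<'E'
import numpy as np,cv2
def ray(c,u,v):
    K=np.array([[c["fx"],0,c["cx"]],[0,c["fy"],c["cy"]],[0,0,1]],float)
    p=cv2.undistortPoints(np.array([[[u,v]]],float),K,np.array([float(c["k1"]),0,0,0])).ravel()
    return np.array([p[0],p[1],1.])
def at_z(c,u,v,z):
    T=c["world_from_camera"]; d=T[:3,:3]@ray(c,u,v); o=T[:3,3]
    return o+d*(z-o[2])/d[2]
def at_depth(c,u,v):
    T=c["world_from_camera"]; return T[:3,:3]@(ray(c,u,v)*c["depth"][int(round(v)),int(round(u))])+T[:3,3]
def proj(c,P):
    T=c["world_from_camera"]; q=np.linalg.inv(T)@np.r_[P,1]
    K=np.array([[c["fx"],0,c["cx"]],[0,c["fy"],c["cy"]],[0,0,1]],float)
    return cv2.projectPoints(q[:3][None],np.zeros(3),np.zeros(3),K,np.array([float(c["k1"]),0,0,0]))[0].ravel()
E
python3 - <<'E'
import cv2,numpy as np
from h import *
s=np.load("side0.npz");t=np.load("top0.npz")
def crop(c,u,v,w,k): 
    im=c["pixels"][v-w:v+w,u-w:u+w,::-1]; return cv2.resize(im,(k,k),interpolation=cv2.INTER_CUBIC)
a=np.hstack([crop(s,364,236,25,390),crop(t,369,272,22,390)])
b=np.hstack([crop(s,348,312,40,390),crop(t,257,297,35,390)])
cv2.imwrite("pics/cap1.png",a);cv2.imwrite("pics/jar1.png",b)
E
```

```text
(no output)
```

View pics/cap1.png

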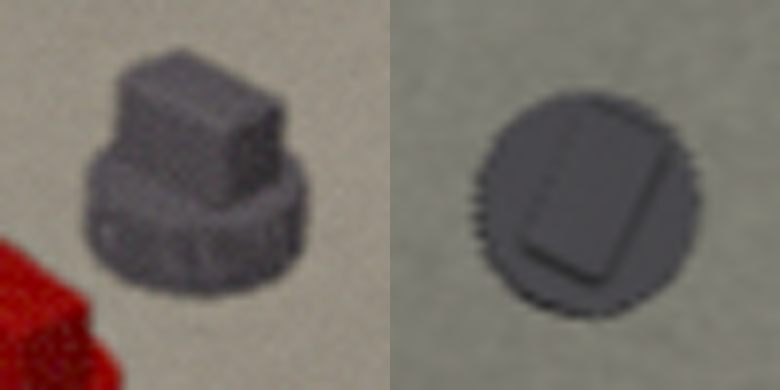

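View pics/jar1.png

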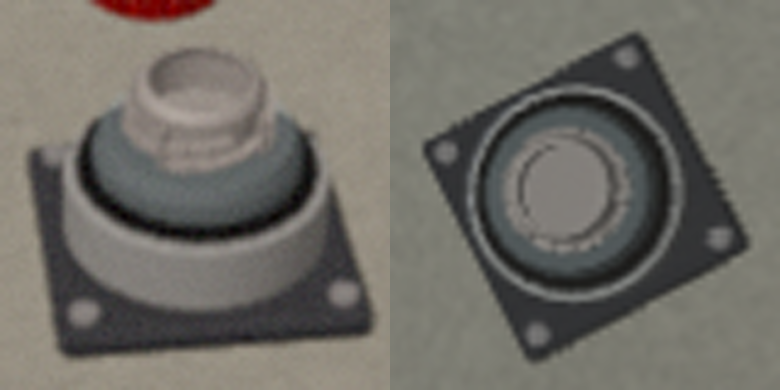

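Run:
```python
import cv2,numpy as np
from h import *
def cloud(c,u0,v0,w):
    P=[]
    for v in range(v0-w,v0+w):
        for u in range(u0-w,u0+w):
            if c["depth"][v,u]>0: P.append(np.r_[at_depth(c,u,v),u,v])
    return np.array(P)
s=np.load("side0.npz");t=np.load("top0.npz")
for n,c,a,b in(("side",s,(364,236),(348,312)),("top",t,(369,272),(257,297))):
    P=cloud(c,*a,18)
    print(n,"bench z",np.median(P[P[:,2]<.01,2]))
    Q=P[(P[:,2]>.045)&(P[:,2]<.06)]
    if len(Q):
        print("grip top",len(Q),np.median(Q[:,2]),cv2.minAreaRect(Q[:,:2].astype(np.float32)*1000))
    Q=P[(P[:,2]>.010)]
    print("cap all",cv2.minEnclosingCircle(Q[:,:2].astype(np.float32)*1000),np.percentile(Q[:,2],[5,50,95]))
    P=cloud(c,*b,32)
    print("z hist",np.histogram(P[:,2],bins=np.arange(0,.1,.005)))
    Q=P[(P[:,2]>.068)]
    print("rim",len(Q),cv2.minEnclosingCircle(Q[:,:2].astype(np.float32)*1000))
    Q=P[(P[:,2]>.034)&(P[:,2]<.043)]
    print("cup",len(Q),cv2.minEnclosingCircle(Q[:,:2].astype(np.float32)*1000), cv2.minAreaRect(P[P[:,2]>.006][:,:2].astype(np.float32)*1000))
# pixel-picked
k=390/44
for n,(x,y),z in(("c1",(575,92),.052),("c2",(668,148),.052),("c3",(606,280),.052),("c4",(525,240),.052)):
    print(n,at_z(t,347+(x-390)/k,250+y/k,z))
print("skirt",at_z(t,347+198/k,250+205/k,.02))
k=390/70
print("cup top",at_z(t,222+(576-390)/k,262+193/k,.038),"mouth inner",at_z(t,222+(566-390)/k,262+190/k,.0765))
for x,y in((640,35),(745,242),(535,360),(425,145)):print("foot",at_z(t,222+(x-390)/k,262+y/k,.008))
```

```text
side bench z 0.0008536530745160698
grip top 197 0.051627506484443475 ((547.6412353515625, -69.75779724121094), (143.89834594726562, 46.108707427978516), 82.28753662109375)
cap all ((529.8240966796875, -72.66154479980469), 77.24484252929688) [0.0126893  0.02990742 0.05315561]
z hist (array([576, 190, 692, 159, 122, 123, 127, 276, 299, 117, 268, 259, 125,
       162, 136,  98,   0,   0,   0]), array([0.   , 0.005, 0.01 , 0.015, 0.02 , 0.025, 0.03 , 0.035, 0.04 ,
       0.045, 0.05 , 0.055, 0.06 , 0.065, 0.07 , 0.075, 0.08 , 0.085,
       0.09 , 0.095]))
rim 279 ((485.8229064941406, 151.2470703125), 26.330982208251953)
cup 547 ((484.6717834472656, 151.33839416503906), 47.58454132080078) ((484.0514221191406, 152.61781311035156), (110.1510238647461, 109.67742156982422), 25.561796188354492)
top bench z -0.0005542200369610395
grip top 199 0.05085145939108715 ((538.4019165039062, -126.92621612548828), (25.808210372924805, 43.1525764465332), 62.412479400634766)
cap all ((539.1746826171875, -127.11212158203125), 31.89470863342285) [0.01867169 0.02556432 0.05348055]
z hist (array([897, 232, 483
[... 252 characters left out ...]
)
rim 119 ((483.0900573730469, 147.15567016601562), 25.03256607055664)
cup 344 ((482.85943603515625, 148.5013427734375), 47.07963562011719) ((488.0235900878906, 150.4205322265625), (121.15555572509766, 110.12503051757812), 27.351255416870117)
c1 [ 0.56439595 -0.12375865  0.052     ]
c2 [ 0.54884686 -0.14844254  0.052     ]
c3 [ 0.51348278 -0.13074997  0.052     ]
c4 [ 0.52454163 -0.10927063  0.052     ]
skirt [ 0.53682305 -0.12934825  0.02      ]
cup top [0.48191079 0.1472691  0.038     ] mouth inner [0.48127134 0.14573613 0.0765    ]
foot [0.55336546 0.12364443 0.008     ]
foot [0.46106609 0.0768307  0.008     ]
foot [0.41043242 0.16932144 0.008     ]
foot [0.50535084 0.21935219 0.008     ]
```

Run:
```python
import cv2,numpy as np
from h import *
s=np.load("side0.npz");t=np.load("top0.npz")
for n,c,(u0,v0) in(("side",s,(364,236)),("top",t,(369,272))):
    P=[]
    for v in range(v0-22,v0+22):
        for u in range(u0-20,u0+20):
            r,g,b=map(int,c["pixels"][v,u])
            if c["depth"][v,u]>0 and r<g+40 : P.append(np.r_[at_depth(c,u,v),u,v])
    P=np.array(P); P=P[np.hypot(P[:,0]-.539,P[:,1]+.127)<.036]
    Q=P[(P[:,2]>.045)&(P[:,2]<.06)]
    print(n,"grip",len(Q),Q[:,:3].mean(0),cv2.minAreaRect(Q[:,:2].astype(np.float32)*1000))
    Q=P[P[:,2]>.012]; print(cv2.minEnclosingCircle(Q[:,:2].astype(np.float32)*1000),len(Q))
```

```text
side grip 171 [ 0.53955706 -0.12309066  0.05094904] ((540.2450561523438, -125.83329772949219), (27.425806045532227, 44.705421447753906), 64.16952514648438)
((540.7783203125, -125.22481536865234), 32.802894592285156) 609
top grip 199 [ 0.53846811 -0.12703223  0.05093203] ((538.4019165039062, -126.92621612548828), (25.808210372924805, 43.1525764465332), 62.412479400634766)
((539.189453125, -127.09169006347656), 31.886783599853516) 493
```

```bash
python3 -m crank '[[0,0,0,0.0]]'
python3 - <<'E'
import numpy as np
from station import sense
s=sense();R=s["ee_rot"]; print(R.T@(np.array([.539,-.127,.16])-s["tcp_pos"]),s["tcp_pos"])
E
```

```text
time_s: 0.18
tcp_pos: [0.141, 0.6085, 0.2218]
ee_rot: [[-0.226, -0.974, -0.0], [-0.974, 0.226, -0.001], [0.001, -0.0, -1.0]]
wrist_force: [-0.1, 0.3, 0.2]
gripper_width: 1.003
[ 0.62646849 -0.55383302  0.06281994] [0.14103382 0.60848581 0.22183588]
```

```bash
A='[[0.030,-0.0265,0,0],[0.030,-0.0265,0,0],[0.030,-0.0265,0,0],[0.030,-0.0265,0,0],[0.030,-0.0265,0,0]]'; : ; 
python3 -m crank '[[0.015,-0.0133,0,0],[0.030,-0.0265,0,0],[0.030,-0.0265,0,0],[0.030,-0.0265,0,0],[0.030,-0.0265,0,0]]' | head -2
python3 -m crank '[[0.030,-0.0265,0,0],[0.030,-0.0265,0,0],[0.030,-0.0265,0,0],[0.030,-0.0265,0,0],[0.030,-0.0265,0,0]]' | head -2
python3 -m crank '[[0.030,-0.0265,0,0],[0.030,-0.0265,0,0],[0.030,-0.0265,0,0],[0.030,-0.0265,0,0],[0.030,-0.0265,0,0]]' | head -2
python3 -m crank '[[0.030,-0.0265,0,0],[0.030,-0.0265,0,0],[0.030,-0.0265,0,0],[0.025,-0.022,0,0.05],[0.010,-0.009,0,0.1]]' 
python3 -m crank '[[0,0,0.02,0.095],[0,0,0.02,0],[0,0,0,0]]'
python3 - <<'E'
import numpy as np
from station import sense
s=sense();R=s["ee_rot"]; print(R.T@(np.array([.5395,-.1263,.023])-s["tcp_pos"]),s["tcp_pos"],np.degrees(np.arctan2(R[1,0],R[0,0])),s["joints"])
E
```

```text
time_s: 0.6
tcp_pos: [0.2273, 0.4485, 0.2222]
time_s: 1.02
tcp_pos: [0.3223, 0.2724, 0.2227]
time_s: 1.43
tcp_pos: [0.4176, 0.0964, 0.2228]
time_s: 1.85
tcp_pos: [0.4974, -0.0519, 0.2221]
ee_rot: [[-0.375, -0.927, -0.0], [-0.927, 0.375, -0.001], [0.001, -0.0, -1.0]]
wrist_force: [0.9, 0.5, 0.2]
gripper_width: 0.996
time_s: 2.1
tcp_pos: [0.4932, -0.0494, 0.1786]
ee_rot: [[-0.457, -0.889, -0.009], [-0.889, 0.457, -0.0], [0.004, 0.008, -1.0]]
wrist_force: [-0.8, 0.1, 0.2]
gripper_width: 1.0
[ 0.04652019 -0.07751435  0.15525515] [ 0.49318802 -0.04944695  0.17864567] -117.21444556061849 [ 13.01737326  11.97229474 -20.72214293  -0.11811095 -57.79158831
  49.83065519]
```

```bash
python3 -m crank '[[0.016,-0.026,0,0],[0.016,-0.026,0,0],[0.0145,-0.0255,0,0],[0,0,0.01,0],[0,0,0,0]]' | head -2
python3 - <<'E'
import numpy as np,cv2
from h import *
from station import sense,capture
s=sense();R=s["ee_rot"]; print(R.T@(np.array([.5395,-.1263,.0275])-s["tcp_pos"]),s["tcp_pos"],np.degrees(np.arctan2(R[1,0],R[0,0])))
c=capture("side"); cv2.imwrite("pics/s2.png",cv2.resize(c["pixels"][100:330,250:480,::-1],(600,600)))
E
```

```text
time_s: 2.52
tcp_pos: [0.5433, -0.126, 0.1712]
[0.00192017 0.00283142 0.14372042] [ 0.54332261 -0.12596461  0.17120991] -117.20100259999518
```

View pics/s2.png

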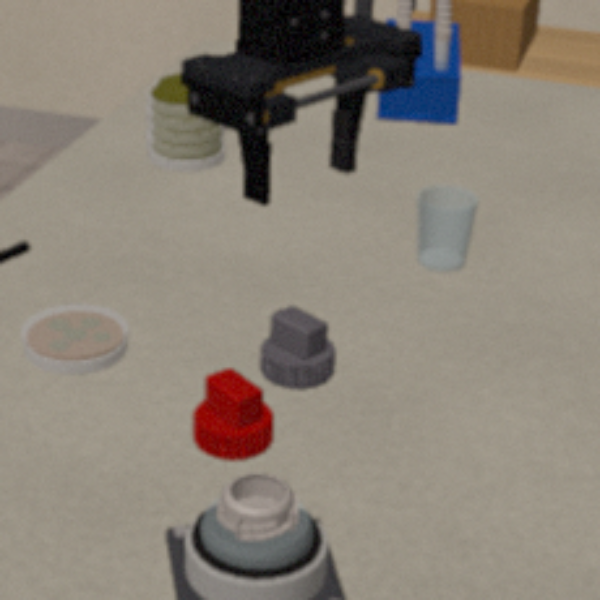

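The picture shows the open gripper over the grey cap (crop px ≈ 298,345), with the jaws across its flats and clear of the red cap (≈233,412).

```bash
python3 -m crank '[[0.002,0.003,0.035,0],[0,0,0.035,0],[0,0,0.03,0],[0,0,0.01,0],[0,0,0,0]]'
python3 - <<'E'
import numpy as np,cv2
from station import sense
s=sense();R=s["ee_rot"]; print(R.T@(np.array([.5395,-.1263,.0275])-s["tcp_pos"]),s["tcp_pos"],np.degrees(np.arctan2(R[1,0],R[0,0])))
E
```

```text
time_s: 2.98
tcp_pos: [0.5382, -0.1251, 0.0607]
ee_rot: [[-0.454, -0.891, -0.006], [-0.891, 0.454, -0.0], [0.003, 0.005, -1.0]]
wrist_force: [-0.7, -0.8, -0.0]
gripper_width: 0.997
[ 0.00043563 -0.00186628  0.03319849] [ 0.53822919 -0.12505671  0.0607062 ] -117.01375587978606
```

```bash
python3 -m crank '[[0.0005,-0.0015,0.018,0],[0,0,0.012,0],[0,0,0.0025,0],[0,0,0,0]]' 
python3 -m crank '[[0,0,0,0],[0,0,0,0],[0,0,0,0],[0,0,0,0],[0,0,0,0]]' 0.015
python3 -m crank '[[0,0,0,0],[0,0,0,0],[0,0,0,0]]'
```

```text
time_s: 3.32
tcp_pos: [0.5423, -0.1266, 0.0314]
ee_rot: [[-0.454, -0.891, 0.002], [-0.891, 0.454, -0.0], [-0.0, -0.002, -1.0]]
wrist_force: [0.3, 0.5, 0.2]
gripper_width: 1.002
time_s: 3.73
tcp_pos: [0.5417, -0.127, 0.0306]
ee_rot: [[-0.455, -0.89, 0.001], [-0.89, 0.455, -0.0], [-0.0, -0.001, -1.0]]
wrist_force: [0.1, 0.3, 0.0]
gripper_width: 0.708
time_s: 3.98
tcp_pos: [0.5414, -0.127, 0.0301]
ee_rot: [[-0.455, -0.89, -0.0], [-0.89, 0.455, 0.0], [0.0, 0.0, -1.0]]
wrist_force: [-0.2, -0.0, -0.2]
gripper_width: 0.479
```

```bash
python3 -m crank '[[0,0.0018,0.002,0],[0,0,0,0],[0,0,0,0],[0,0,0,0],[0,0,0,0]]'
python3 -m crank '[[0,0,0,0],[0,0,0,0],[0,0,0,0]]'
```

```text
time_s: 4.4
tcp_pos: [0.5397, -0.1261, 0.0279]
ee_rot: [[-0.455, -0.89, -0.0], [-0.89, 0.455, 0.0], [0.0, 0.0, -1.0]]
wrist_force: [-0.3, 0.9, -0.8]
gripper_width: 0.296
time_s: 4.65
tcp_pos: [0.5398, -0.1262, 0.028]
ee_rot: [[-0.455, -0.89, 0.0], [-0.89, 0.455, 0.0], [-0.0, -0.0, -1.0]]
wrist_force: [-0.1, 0.3, -0.1]
gripper_width: 0.295
```

```bash
python3 -m crank '[[0,0,-0.02,0],[0,0,-0.035,0],[0,0,-0.035,0],[0,0,-0.027,0],[0,0,0,0]]'
python3 - <<'E'
import numpy as np,cv2
from station import sense
s=sense();R=s["ee_rot"]; print(R.T@(np.array([.4835,.1495,.145])-s["tcp_pos"]),s["tcp_pos"],np.degrees(np.arctan2(R[1,0],R[0,0])))
E
```

```text
time_s: 5.07
tcp_pos: [0.5439, -0.1265, 0.1518]
ee_rot: [[-0.454, -0.891, 0.013], [-0.891, 0.454, -0.001], [-0.005, -0.012, -1.0]]
wrist_force: [1.1, -0.3, 0.2]
gripper_width: 0.292
[-0.218451    0.17924949  0.00562764] [ 0.54392736 -0.12651741  0.15176845] -117.00413382427101
```

```bash
python3 -m crank '[[-0.015,0.0125,0,0],[-0.03,0.025,0,0],[-0.03,0.025,0,0],[-0.03,0.025,0,0],[-0.03,0.025,0,0]]' | head -2
python3 -m crank '[[-0.03,0.025,0,0],[-0.03,0.025,0,0],[-0.018,0.0125,0,0],[-0.005,0.003,0,0],[0,0,0,0]]'
python3 -m crank '[[0,0,0,0],[0,0,0,0],[0,0,0,0],[0,0,0,0]]'
python3 - <<'E'
import numpy as np,cv2
from station import sense,capture
s=sense();R=s["ee_rot"]; print(R.T@(np.array([.4835,.1495,.145])-s["tcp_pos"]),s["tcp_pos"],np.degrees(np.arctan2(R[1,0],R[0,0])),s["joints"])
for n in("side","top"):
    c=capture(n); np.savez(f"{n}3.npz",**c)
    u,v=(348,290) if n=="side" else (257,297)
    cv2.imwrite(f"pics/{n}3.png",cv2.resize(c["pixels"][v-75:v+75,u-75:u+75,::-1],(600,600),interpolation=cv2.INTER_CUBIC))
E
```

```text
time_s: 5.48
tcp_pos: [0.5002, 0.0466, 0.1447]
time_s: 5.9
tcp_pos: [0.4803, 0.1504, 0.1448]
ee_rot: [[-0.453, -0.892, -0.0], [-0.892, 0.453, -0.0], [0.0, 0.0, -1.0]]
wrist_force: [0.1, -0.2, -1.1]
gripper_width: 0.297
time_s: 6.23
tcp_pos: [0.4807, 0.1478, 0.145]
ee_rot: [[-0.457, -0.889, -0.0], [-0.889, 0.457, -0.0], [0.0, 0.0, -1.0]]
wrist_force: [0.9, 1.0, -0.1]
gripper_width: 0.297
[-2.75830267e-03 -1.67853023e-03 -4.80240792e-05] [0.48074618 0.14781409 0.14495303] -117.20262362293235 [ 3.56147047e+01  1.45349810e+01 -2.28321567e+01 -2.81165241e-03
 -5.26514991e+01  2.71843763e+01]
```

View pics/side3.png

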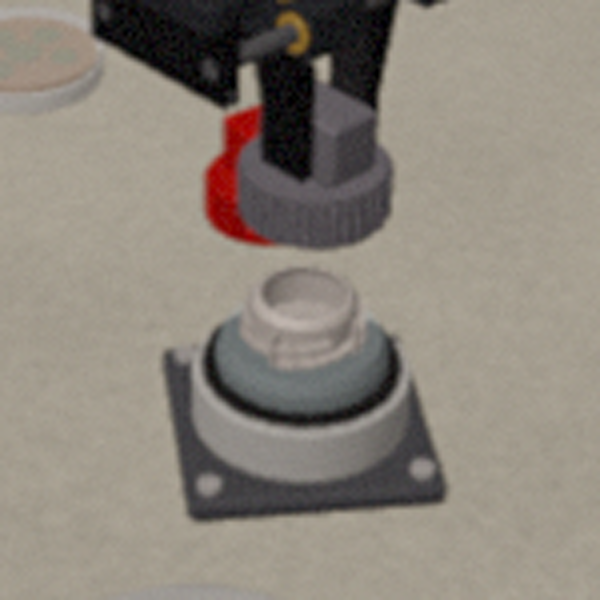

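View pics/top3.png

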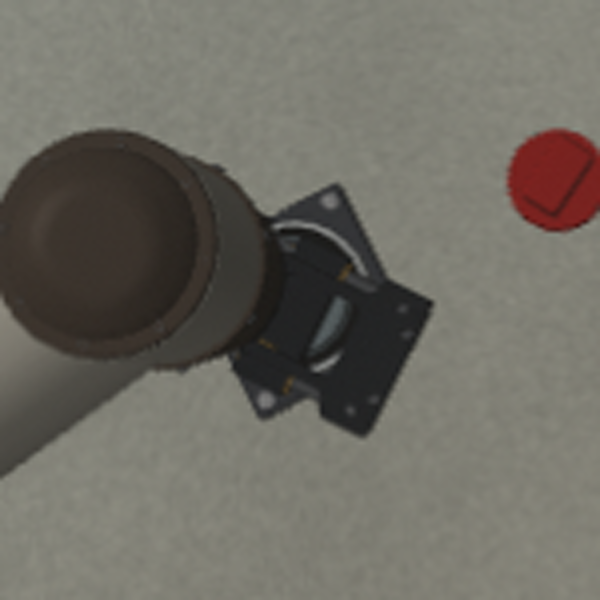

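```bash
cat > fit.py <<'E'
import numpy as np
from h import *
from scipy.optimize import least_squares
def pts(c,u0,u1,v0,v1,f=lambda r,g,b:True):
    P=[]
    for v in range(v0,v1):
        for u in range(u0,u1):
            r,g,b=map(int,c["pixels"][v,u])
            if c["depth"][v,u]>0 and f(r,g,b): P.append(np.r_[at_depth(c,u,v),u,v])
    return np.array(P)
def fitc(Q,R,g):
    r=least_squares(lambda p:np.hypot(Q[:,0]-p[0],Q[:,1]-p[1])-R,g,loss="soft_l1",f_scale=.0015)
    return r.x,len(Q),np.std(r.fun)
def lat(c,uL,uR,v,P):  # shift along world direction of camera x to centre
    pass
E
python3 - <<'E'
from fit import *
c=np.load("side3.npz")
for n in("side0","side3"):
    c=np.load(n+".npz")
    P=pts(c,310,390,275,345)
    d=np.hypot(P[:,0]-.484,P[:,1]-.150)
    Q=P[(P[:,2]>.013)&(P[:,2]<.034)&(d>.042)&(d<.052)]; print(n,"cup wall",fitc(Q,.047,[.484,.15]))
    Q=P[(P[:,2]>.060)&(P[:,2]<.070)&(d>.02)&(d<.032)&(P[:,1]>.15)]; print("neck",fitc(Q,.0245,[.484,.15]))
    Q=P[(P[:,2]>.074)&(P[:,2]<.08)]; print("rim z",np.median(Q[:,2]),Q[:,:2].mean(0))
P=pts(c,325,375,240,280,lambda r,g,b:r<g+40)
d=np.hypot(P[:,0]-.482,P[:,1]-.148)
print(np.histogram(P[:,2],bins=np.arange(.05,.2,.01)))
Q=P[(P[:,2]>.118)&(P[:,2]<.137)&(d>.022)&(d<.042)]; print("skirt",fitc(Q,.0315,[.482,.148]))
# lateral: project edges
for nm,ctr,R,z in(("cap",(.4807,.1478),.0315,.13),("cup",(.4835,.1495),.047,.03),("thread",(.4835,.1495),.0263,.066)):
    us=[proj(c,np.array([ctr[0]+R*np.cos(a),ctr[1]+R*np.sin(a),z])) for a in np.linspace(0,6.28,90)]
    us=np.array(us); print(nm,(us[:,0].min()-273)*4,(us[:,0].max()-273)*4,(us[:,1].max()-215)*4)
E
```

```text
side0 cup wall (array([0.4854104 , 0.14901582]), 588, np.float64(0.0016700417753937316))
neck (array([0.48564743, 0.14876661]), 166, np.float64(0.0017742672810377306))
rim z 0.07589052815805608 [0.48430733 0.15329871]
side3 cup wall (array([0.48542337, 0.14903049]), 574, np.float64(0.0016074912316744834))
neck (array([0.48542342, 0.14877489]), 169, np.float64(0.0018310900301433681))
rim z 0.07584742957926927 [0.48487425 0.15455257]
(array([  0,   0,   0,   0,   0,   0,  27, 195, 208, 331, 160, 208,  91,
        12,   0]), array([0.05, 0.06, 0.07, 0.08, 0.09, 0.1 , 0.11, 0.12, 0.13, 0.14, 0.15,
       0.16, 0.17, 0.18, 0.19, 0.2 ]))
skirt (array([0.48369052, 0.14643772]), 359, np.float64(0.0011026950960174794))
cap 241.30702623603793 396.75092681965907 227.32435531825035
cup 194.01680238510335 412.80019661394726 451.09059340625754
thread 243.5933473559437 368.6207128792919 350.6524797897148
```

Run:
```python
import numpy as np
from station import sense
s=sense();R=s["ee_rot"]; print(R.T@(np.array([.4826,.1499,.105])-s["tcp_pos"]),s["tcp_pos"])
```

```text
[-0.00236335 -0.00083096  0.04002673] [0.48078311 0.14817822 0.14502686]
```

```bash
python3 -m crank '[[-0.0024,-0.0008,0.015,0],[0,0,0.015,0],[0,0,0.01,0],[0,0,0,0],[0,0,0,0]]'
python3 -m crank '[[0,0,0,0],[0,0,0,0]]'
python3 - <<'E'
import numpy as np,cv2
from station import sense,capture
from fit import *
s=sense();R=s["ee_rot"]; print(R.T@(np.array([.4826,.1499,.105])-s["tcp_pos"]),s["tcp_pos"])
c=capture("side"); u,v=348,290
cv2.imwrite(f"pics/side4.png",cv2.resize(c["pixels"][v-50:v+50,u-50:u+50,::-1],(600,600),interpolation=cv2.INTER_CUBIC))
P=pts(c,310,390,250,345,lambda r,g,b:r<g+40)
d=np.hypot(P[:,0]-.484,P[:,1]-.150)
Q=P[(P[:,2]>.013)&(P[:,2]<.034)&(d>.042)&(d<.052)]; print("cup wall",fitc(Q,.047,[.484,.15]))
Q=P[(P[:,2]>.080)&(P[:,2]<.097)&(d>.022)&(d<.042)]; print("skirt",fitc(Q,.0315,[.482,.148]))
E
```

```text
time_s: 6.75
tcp_pos: [0.4823, 0.1504, 0.1047]
ee_rot: [[-0.455, -0.89, -0.001], [-0.89, 0.455, -0.001], [0.001, 0.0, -1.0]]
wrist_force: [0.1, -0.5, -1.2]
gripper_width: 0.296
time_s: 6.92
tcp_pos: [0.483, 0.151, 0.1059]
ee_rot: [[-0.455, -0.89, 0.002], [-0.89, 0.455, 0.001], [-0.001, -0.001, -1.0]]
wrist_force: [0.8, -0.3, -0.5]
gripper_width: 0.298
[ 0.00120464 -0.00014156  0.00090378] [0.48302091 0.15103628 0.10590537]
cup wall (array([0.48558182, 0.14893482]), 568, np.float64(0.0016084712812717797))
skirt (array([0.48607943, 0.14977009]), 308, np.float64(0.0010106286597000272))
```

View pics/side4.png

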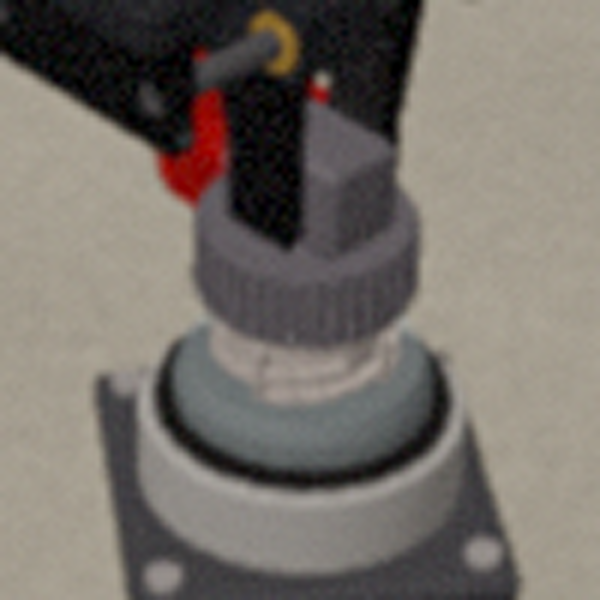

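```bash
python3 -m crank '[[0.0005,0,0.002,0],[0,0,0.002,0],[0,0,0,0],[0,0,0,0]]'
python3 -m crank '[[0,0,0.0015,0],[0,0,0.0015,0],[0,0,0,0],[0,0,0,0]]'
```

```text
time_s: 7.3
tcp_pos: [0.4821, 0.1503, 0.101]
ee_rot: [[-0.455, -0.89, -0.0], [-0.89, 0.455, -0.0], [0.0, 0.0, -1.0]]
wrist_force: [-0.8, -0.4, -0.8]
gripper_width: 0.301
time_s: 7.63
tcp_pos: [0.4824, 0.1504, 0.098]
ee_rot: [[-0.455, -0.89, 0.0], [-0.89, 0.455, 0.0], [-0.0, -0.0, -1.0]]
wrist_force: [0.9, -0.4, -0.5]
gripper_width: 0.298
```

```bash
for i in 1 2; do :; done
python3 -m crank '[[0,0,0.001,0],[0,0,0,0],[0,0,0,0]]'|sed -n '2p;4p'
python3 -m crank '[[0,0,0.001,0],[0,0,0,0],[0,0,0,0]]'|sed -n '2p;4p'
python3 -m crank '[[0,0,0.001,0],[0,0,0,0],[0,0,0,0]]'|sed -n '2p;4p'
```

```text
tcp_pos: [0.4824, 0.1504, 0.0972]
wrist_force: [0.0, -0.8, -0.6]
tcp_pos: [0.4823, 0.1503, 0.0961]
wrist_force: [1.3, -1.5, 0.8]
tcp_pos: [0.4823, 0.1502, 0.0951]
wrist_force: [1.5, -0.9, 0.1]
```

```bash
python3 -m crank '[[0.0002,-0.0006,0.0005,0],[0,0,0,0],[0,0,0,0]]'|sed -n '2p;4p'
python3 -m crank '[[0,0,0.001,0],[0,0,0,0],[0,0,0,0]]'|sed -n '2p;4p'
python3 -m crank '[[0,0,0.0005,0],[0,0,0,0],[0,0,0,0]]'|sed -n '2p;4p'
```

```text
tcp_pos: [0.4824, 0.1499, 0.0943]
wrist_force: [0.6, 0.0, -0.2]
tcp_pos: [0.4825, 0.1498, 0.0934]
wrist_force: [0.9, -0.9, -1.2]
tcp_pos: [0.4826, 0.1498, 0.093]
wrist_force: [0.2, 0.6, -0.3]
```

```bash
python3 -m crank '[[0,0,0.0007,0],[0,0,0,0],[0,0,0,0]]'|sed -n '2p;4p'
python3 -m crank '[[0,0,0.0007,0],[0,0,0,0],[0,0,0,0]]'|sed -n '2p;4p'
python3 -m crank '[[0,0,0.0007,0],[0,0,0,0],[0,0,0,0]]'|sed -n '2p;4p'
```

```text
tcp_pos: [0.4826, 0.1498, 0.0923]
wrist_force: [-0.4, -0.5, -0.0]
tcp_pos: [0.4827, 0.1498, 0.0916]
wrist_force: [-0.3, -1.0, -0.3]
tcp_pos: [0.4827, 0.1498, 0.0909]
wrist_force: [1.0, -0.7, -0.4]
```

```bash
python3 -m crank '[[0,0,0.0007,0],[0,0,0,0],[0,0,0,0]]'|sed -n '2p;4p'
python3 -m crank '[[0,0,0.0007,0],[0,0,0,0],[0,0,0,0]]'|sed -n '2p;4p'
python3 -m crank '[[0,0,0.0007,0],[0,0,0,0],[0,0,0,0]]'|sed -n '2p;4p'
```

```text
tcp_pos: [0.4827, 0.1499, 0.0902]
wrist_force: [1.6, -0.7, 0.1]
tcp_pos: [0.4827, 0.1498, 0.0895]
wrist_force: [1.1, -1.5, -0.1]
tcp_pos: [0.4827, 0.1499, 0.0888]
wrist_force: [-0.3, -1.3, -0.1]
```

```bash
python3 -m crank '[[0,0,0.0007,0],[0,0,0,0],[0,0,0,0]]'|sed -n '2p;4p'
python3 -m crank '[[0,0,0.0005,0],[0,0,0,0],[0,0,0,0]]'|sed -n '2p;4p'
python3 - <<'E'
import numpy as np,cv2
from station import sense,capture
s=sense(); print(s["wrist_force"],s["moment"],s["tcp_pos"])
c=capture("side"); u,v=348,290; np.savez("side5.npz",**c)
cv2.imwrite(f"pics/side5.png",cv2.resize(c["pixels"][v-50:v+50,u-50:u+50,::-1],(600,600),interpolation=cv2.INTER_CUBIC))
E
```

```text
tcp_pos: [0.4827, 0.1499, 0.0881]
wrist_force: [0.6, 0.4, -0.0]
tcp_pos: [0.4827, 0.1499, 0.0876]
wrist_force: [0.5, -1.3, -0.0]
[ 0.47550626 -1.34514632 -0.0022067 ] [-0.22770068 -0.24409127 -0.04913759] [0.48265963 0.14986071 0.08764646]
```

View pics/side5.png

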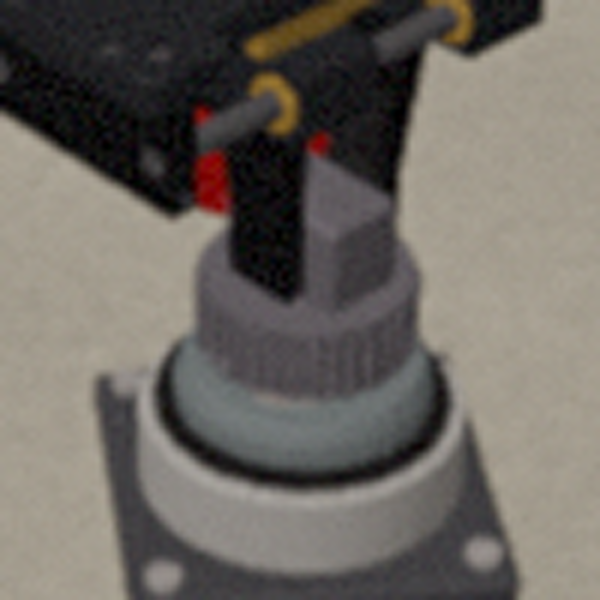

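```bash
cat > mz.py <<'E'
from station import sense
import numpy as np
s=sense();R=s["ee_rot"];print("M",np.round(s["moment"],3),"F",np.round(s["wrist_force"],1),"p",np.round(s["tcp_pos"]*1000,2),"yaw",round(np.degrees(np.arctan2(R[1,0],R[0,0])),2),"w",round(float(s["gripper_width"]),3),"t",s["time_s"])
E
python3 mz.py
python3 -m crank '[[0,0,0.0003,0],[0,0,0,0],[0,0,0,0]]'>/dev/null; python3 mz.py
python3 -m crank '[[0,0,0.0002,0.04],[0,0,0.0002,0.04],[0,0,0,0],[0,0,0,0]]'>/dev/null; python3 mz.py
```

```text
M [-0.232 -0.252 -0.032] F [ 2.  -1.  -0.3] p [482.66 149.85  87.64] yaw -117.09 w 0.294 t 11.1833
M [-0.238 -0.244  0.016] F [ 0.4 -0.3  0.1] p [482.69 149.86  87.4 ] yaw -117.09 w 0.298 t 11.4333
M [-0.097 -0.259 -0.005] F [ 1.2 -0.5 -0.5] p [482.74 149.94  87.03] yaw -121.62 w 0.295 t 11.7667
```

```bash
python3 -m crank '[[0,0,0.0002,0.05],[0,0,0.0002,0.05],[0,0,0,0],[0,0,0,0]]'>/dev/null; python3 mz.py
python3 -m crank '[[0,0,0.0002,0.05],[0,0,0.0002,0.05],[0,0,0,0],[0,0,0,0]]'>/dev/null; python3 mz.py
```

```text
M [ 0.046 -0.247  0.013] F [ 0.2 -1.   1. ] p [482.78 150.02  86.66] yaw -127.29 w 0.294 t 12.1
M [ 0.177 -0.343  0.023] F [ 1.1  0.5 -0. ] p [482.92 150.12  86.28] yaw -133.0 w 0.299 t 12.4333
```

```bash
python3 -m crank '[[0,0,0.0002,0.05],[0,0,0.0002,0.05],[0,0,0,0],[0,0,0,0]]'>/dev/null; python3 mz.py
python3 -m crank '[[0,0,0.0002,0.05],[0,0,0.0002,0.05],[0,0,0,0],[0,0,0,0]]'>/dev/null; python3 mz.py
```

```text
M [ 0.242 -0.461  0.043] F [ 1.4  0.4 -0.6] p [483.01 150.17  85.92] yaw -138.72 w 0.296 t 12.7667
M [ 0.401 -0.502  0.029] F [2.4 1.2 0.7] p [483.06 150.19  85.55] yaw -144.44 w 0.297 t 13.1
```

```bash
python3 -m crank '[[-0.0005,0,0.0002,0.05],[0,0,0.0002,0.05],[0,0,0,0],[0,0,0,0]]'>/dev/null; python3 mz.py
python3 -m crank '[[0,0,0.0002,0.05],[0,0,0.0002,0.05],[0,0,0,0],[0,0,0,0]]'>/dev/null; python3 mz.py
```

```text
M [ 0.444 -0.534  0.039] F [1.1 1.5 0.5] p [483.27 150.33  85.09] yaw -150.17 w 0.296 t 13.4333
M [ 0.48  -0.66   0.047] F [2.3 1.8 0.6] p [483.42 150.37  84.75] yaw -155.9 w 0.296 t 13.7667
```

```bash
python3 -m crank '[[-0.0005,0,0.0001,0.03],[0,0,0.0001,0.03],[0,0,0,0],[0,0,0,0]]'>/dev/null; python3 mz.py
python3 -m crank '[[0,0,0.0001,0.03],[0,0,0.0001,0.03],[0,0,0,0],[0,0,0,0]]'>/dev/null; python3 mz.py
```

```text
M [ 0.464 -0.483  0.036] F [2.2 0.7 1.3] p [483.55 150.4   84.4 ] yaw -159.37 w 0.295 t 14.1
M [ 0.556 -0.536  0.028] F [2.2 0.5 1.1] p [483.62 150.48  84.23] yaw -162.82 w 0.293 t 14.4333
```

```bash
python3 -m crank '[[0,0,0.0001,0.03],[0,0,0.0001,0.03],[0,0,0,0],[0,0,0,0]]'>/dev/null; python3 mz.py
python3 -m crank '[[0,0,0.0001,0.03],[0,0,0.0001,0.03],[0,0,0,0],[0,0,0,0]]'>/dev/null; python3 mz.py
```

```text
M [ 0.566 -0.738  0.052] F [2.4 2.8 1.2] p [483.75 150.51  84.05] yaw -166.26 w 0.293 t 14.7667
M [ 0.647 -0.825  0.052] F [3.1 1.4 0.5] p [483.81 150.54  83.87] yaw -169.71 w 0.298 t 15.1
```

```bash
python3 -m crank '[[0,0,0.0001,0.03],[0,0,0.0001,0.03],[0,0,0,0],[0,0,0,0]]'>/dev/null; python3 mz.py
```

```text
M [ 0.645 -0.995  0.022] F [2.6 1.4 0.1] p [483.86 150.54  83.69] yaw -173.14 w 0.3 t 15.4333
```

```bash
python3 -m crank '[[-0.0006,0.0003,0,0.03],[0,0,0.0001,0.03],[0,0,0,0],[0,0,0,0]]'>/dev/null; python3 mz.py
python3 - <<'E'
import numpy as np,cv2
from station import sense,capture
c=capture("side"); u,v=348,290; np.savez("side6.npz",**c)
cv2.imwrite(f"pics/side6.png",cv2.resize(c["pixels"][v-50:v+50,u-50:u+50,::-1],(600,600),interpolation=cv2.INTER_CUBIC))
E
```

```text
M [ 0.491 -0.829  0.074] F [2.1 1.1 1. ] p [484.02 150.6   83.43] yaw -176.59 w 0.29 t 15.7667
```

View pics/side6.png

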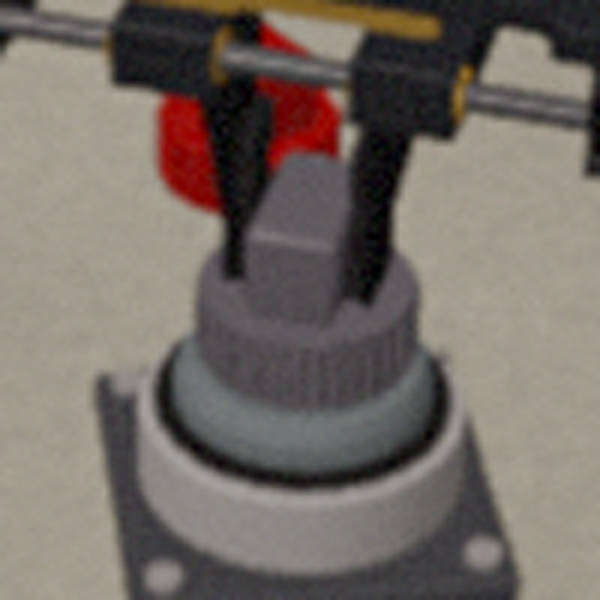

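The cap now sits level and close to the jar shoulder (lower edge at crop px ≈ 305,405; it was ≈395 before). I'll continue to the firm stop.

```bash
python3 -m crank '[[-0.0003,0,0.0001,0.03],[0,0,0.0001,0.03],[0,0,0,0],[0,0,0,0]]'>/dev/null; python3 mz.py
```

```text
M [ 0.434 -0.643  0.06 ] F [2.7 1.1 1.2] p [484.17 150.61  83.24] yaw 179.96 w 0.292 t 16.15
```

```bash
python3 -m crank '[[-0.0003,0,0.0001,0.03],[0,0,0.0001,0.03],[0,0,0,0],[0,0,0,0]]'>/dev/null; python3 mz.py
```

```text
M [ 0.465 -0.544  0.092] F [1.2 1.5 1.5] p [484.42 150.59  83.05] yaw 176.54 w 0.3 t 16.4833
```

```bash
python3 -m crank '[[0,0,0.0001,0.03],[0,0,0,0],[0,0,0,0]]'>/dev/null; python3 mz.py
```

```text
M [ 0.317 -0.503  0.187] F [1.9 0.8 2.7] p [484.48 150.6   82.97] yaw 174.83 w 0.298 t 16.7333
```

```bash
python3 -m crank '[[0,0,0,0.02],[0,0,0,0],[0,0,0,0]]'>/dev/null; python3 mz.py
```

```text
M [ 0.344 -0.508  0.305] F [1.3 0.8 1.8] p [484.58 150.63  82.95] yaw 173.61 w 0.302 t 16.9833
```

```bash
python3 -m crank '[[0,0,0,0.02],[0,0,0,0],[0,0,0,0]]'>/dev/null; python3 mz.py
```

```text
M [ 0.201 -0.518  0.317] F [0.6 0.1 2. ] p [484.61 150.66  82.94] yaw 172.45 w 0.295 t 17.2333
```

```bash
python3 -m crank '[[0,0,0,0.02],[0,0,0,0],[0,0,0,0]]'>/dev/null; python3 mz.py
```

```text
M [ 0.178 -0.479  0.405] F [ 1.3 -0.1  2.3] p [484.61 150.66  82.94] yaw 171.3 w 0.294 t 17.4833
```

```bash
python3 -m crank '[[0,0,0,-0.04],[0,0,0,-0.04],[0,0,0,0],[0,0,0,0]]'>/dev/null; python3 mz.py
python3 -m crank '[[0,0,0,0],[0,0,0,0],[0,0,0,0],[0,0,0,0],[0,0,0,0]]' 0.06 >/dev/null; python3 mz.py
python3 -m crank '[[0,0,0,0],[0,0,0,0]]' >/dev/null; python3 mz.py
```

```text
M [ 0.183 -0.408  0.14 ] F [1.  0.5 2.7] p [484.53 150.63  82.91] yaw 175.78 w 0.297 t 17.8167
M [ 0.088 -0.034 -0.009] F [ 0.4  0.5 -0.4] p [484.16 150.44  82.57] yaw 175.84 w 0.59 t 18.2333
M [ 0.11  -0.087 -0.012] F [ 0.   0.2 -0.3] p [484.5  150.65  82.82] yaw 175.86 w 0.667 t 18.4
```

Released; now withdrawing upwards and looking from both cameras.

```bash
python3 -m crank '[[0,0,-0.01,0],[0,0,-0.02,0],[0,0,-0.035,0],[0,0,-0.035,0],[0,0,-0.02,0]]'|head -2
python3 -m crank '[[0,-0.035,0,0],[0,-0.04,0,0],[0,-0.04,0,0],[0,-0.04,0,0],[0,-0.02,0,0]]'|head -2
python3 -m crank '[[0,0,0,0],[0,0,0,0]]'|head -2; python3 mz.py
python3 - <<'E'
import numpy as np,cv2
from station import capture
ims=[]
for n,(u,v) in(("side",(348,290)),("top",(257,297))):
    c=capture(n); np.savez(n+"7.npz",**c)
    cv2.imwrite(f"pics/{n}7full.png",c["pixels"][...,::-1])
    ims.append(cv2.resize(c["pixels"][v-50:v+50,u-50:u+50,::-1],(390,390),interpolation=cv2.INTER_CUBIC))
cv2.imwrite("pics/end7.png",np.hstack(ims))
E
```

```text
time_s: 18.82
tcp_pos: [0.4862, 0.1513, 0.2078]
time_s: 19.23
tcp_pos: [0.4709, -0.0267, 0.2039]
time_s: 19.4
tcp_pos: [0.472, -0.0248, 0.2038]
M [ 0.138 -0.037 -0.033] F [-0.2 -0.1  0.3] p [471.98 -24.78 203.76] yaw 175.73 w 0.694 t 19.4
```

View pics/end7.png

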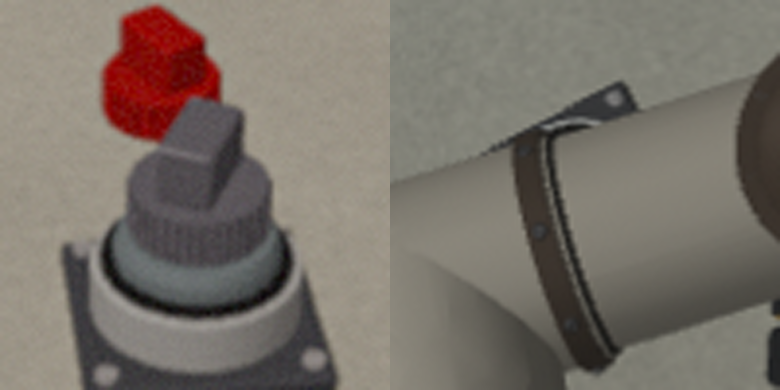

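View pics/top7full.png

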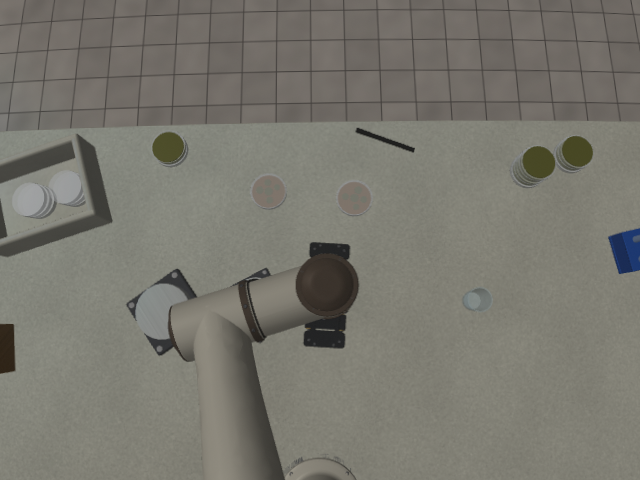

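Run:
```python
from fit import *
c=np.load("side7.npz")
P=pts(c,310,390,245,345,lambda r,g,b:r<g+40)
d=np.hypot(P[:,0]-.485,P[:,1]-.149)
Q=P[(P[:,2]>.013)&(P[:,2]<.034)&(d>.042)&(d<.052)]; print("cup wall",fitc(Q,.047,[.484,.15]))
Q=P[(P[:,2]>.062)&(P[:,2]<.077)&(d>.022)&(d<.042)]; print("skirt",fitc(Q,.0315,[.482,.148]))
Q=P[(P[:,2]>.1)&(d<.03)]; Q=Q[abs(Q[:,2]-np.median(Q[:,2]))<.004]
A=np.c_[Q[:,:2]-Q[:,:2].mean(0),np.ones(len(Q))]; print("top",len(Q),np.median(Q[:,2]),np.linalg.lstsq(A,Q[:,2],rcond=None)[0], np.std(Q[:,2]))
c0=np.load("side0.npz")
print("bench",np.median(pts(c,300,312,350,360)[:,2]))
Q=P[(P[:,2]>.077)&(P[:,2]<.09)&(d>.018)&(d<.03)];print("ledge",np.median(Q[:,2]),"expect .0805 home")
```

```text
cup wall (array([0.48565409, 0.14890852]), 544, np.float64(0.0013584671553953888))
skirt (array([0.48576551, 0.14854192]), 283, np.float64(0.001193308018160443))
top 261 0.10817676294676304 [ 0.05209983 -0.03855742  0.10793715] 0.0013757387473414269
bench 0.00010732394551543623
ledge 0.08063821309825686 expect .0805 home
```

Run:
```python
from fit import *
def top(c,box,ctr,z):
    P=pts(c,*box,lambda r,g,b:r<g+40); d=np.hypot(P[:,0]-ctr[0],P[:,1]-ctr[1])
    for lo in(.004,.0025):
        Q=P[(abs(P[:,2]-z)<lo)&(d<.019)]
        X=Q[:,:2]-Q[:,:2].mean(0); r=least_squares(lambda p:X@p[:2]+p[2]-Q[:,2],[0,0,z],loss="soft_l1",f_scale=.001)
        J=np.linalg.inv(r.jac.T@r.jac)*np.var(r.fun); print(len(Q),r.x,np.sqrt(np.diag(J)))
print("end");top(np.load("side7.npz"),(310,390,245,345),(.4857,.1487),.108)
print("start");top(np.load("side0.npz"),(345,385,215,260),(.5405,-.1255),.0515)
```

```text
end
187 [ 0.05024987 -0.01290645  0.10838785] [1.31273641e-02 8.97616340e-03 9.08610366e-05]
182 [ 0.04634569 -0.01343604  0.10840721] [1.18938013e-02 8.13890427e-03 8.22955425e-05]
start
112 [-0.02842885 -0.05736103  0.05199697] [0.01999113 0.02475106 0.00020058]
96 [-0.0143573  -0.0464153   0.05205924] [0.01371746 0.01670248 0.0001349 ]
```

```bash
python3 -m crank '[[0,0,0,0],[0,0,0,0],[0,0,0,0]]'>/dev/null
python3 - <<'E'
from fit import *
from station import capture
Ps=[]
for i in range(6):
    c=capture("side"); P=pts(c,335,365,250,275,lambda r,g,b:r<g+40); Ps.append(P)
P=np.vstack(Ps); d=np.hypot(P[:,0]-.4857,P[:,1]-.1487)
Q=P[(abs(P[:,2]-.108)<.0035)&(d<.018)]
X=Q[:,:2]-Q[:,:2].mean(0)
r=least_squares(lambda p:X@p[:2]+p[2]-Q[:,2],[0,0,.108],loss="soft_l1",f_scale=.001)
print(len(Q),r.x)
# skirt ledge plane
Q=P=np.vstack([pts(c,325,375,250,300,lambda r,g,b:r<g+40)]); d=np.hypot(P[:,0]-.4857,P[:,1]-.1487)
Q=P[(abs(P[:,2]-.0805)<.004)&(d<.029)]; X=Q[:,:2]-Q[:,:2].mean(0)
r=least_squares(lambda p:X@p[:2]+p[2]-Q[:,2],[0,0,.08],loss="soft_l1",f_scale=.001); print("ledge",len(Q),r.x)
E
```

```text
759 [0.01588753 0.01183584 0.10839403]
ledge 271 [-0.00043795  0.00345655  0.080574  ]
```

Run:
```python
from station import finish_job
print(finish_job())
```

```text
the job is handed in; nothing more can be done
None
```

I screwed the grey cap onto the smaller jar, released it and handed the job in at about 20 s; no verdict was reported.

**Screwing:** The cap went straight into an entry slot, so there was no crossed thread to undo. It turned about 71° clockwise, including the jar's small twist at the end, before reaching a firm stop. The highest twist torque I saw was about 0.4 N m (limit 0.6) and the press stayed below 3 N (limit 21). I eased the twist back before opening the fingers.

**Last checks (side camera only, because the arm hid the cap from the top one):**
- **Height:** the cap's top measured about 108.4 mm against 108.5 mm expected, and its ledge 80.6 mm against 80.5 mm, so it is home.
- **Centring:** its axis is about 0.4 mm from the holder's.
- **Level:** the first single-picture fits gave tilts of about 0.05 to 0.065 rad, too close to or over the 0.06 limit. They were noisy: one such fit tilted by about 0.05 to 0.06 rad even for the upright cap at the start. Averaging six pictures gave about 0.02 rad, and the ledge about 0.004 rad.
- **Bystanders:** the two dishes and the beaker appear at the same places as at the start, judged by eye in the top picture.
- **Robot:** the gripper was well clear of everything. I did not measure the jar's twist after release, and rely on it springing back.

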